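Pull the steamer's vent flap shut with the hook pole

TASK

The table-top steamer has finished venting: take the hook pole from its rest, pass it under the wire guard, hook it into the ring eye of the open vent flap and pull the flap shut until it has snapped fully home behind its roller catch. Then unhook, and lay the pole back in its rest and let go. The steamer is hot, so only the pole may touch it, and leave the shaker and the two tubs where they stand.

Things in the scene. Friction and masses are not known exactly. Their poses are not given: they have to be found in the camera images.
- steamer: hot steel table-top steamer, fixed, 200 deep (x) x 220 wide, roof 195 up; origin under its middle, door looks to its -x, z up. On the roof an upright duct 55 x 100 (front wall at x=-27, 280 high) whose mouth is cut slanting and faces away from the door. A wire guard stands at x=-94, 196 wide: level bars at heights 290, 319, 348 (8 thick), open between roof and the 290 bar
- vent_flap (a joint): angle of the steel flap on the duct's slanting mouth, rad: 0 fully shut, grows to 0.9 as it leans back, away from the door. A stiff hinge keeps it where it is left. A spring roller catch on the duct front, 36 mm to the robot's right of the eye, stops it at about 0.13; a pull of some 10 N at the eye snaps it past, and it then stays at 0
- eye (a point): centre of the ring eye on the flap's free edge; ring 27 mm inside, 37 outside, wire 4.6. It moves with the flap on a circle of radius 100 mm about flap_hinge, at elevation (0.672 + joint) rad above level on the door side. Site x is the ring's axis and points to the hinge side (down through the ring), y as the steamer's y. A tip goes through it from above along +x
- flap_hinge (a point): the flap's hinge line, middle, at x=28, y=0, z=215 mm in the steamer; the line runs along the steamer's y. Axes as the steamer
- pole: hook pole, 260 long, 0.14 kg: wooden handle 110 long, 20 wide, 26 high with flat sides, then a straight steel rod 7 thick in line with it, bent down at the end into a hook. Origin in the middle of the handle, x along the rod to the hook, z up (away from the hook's tip). The bend is at x=205; it lies level in its rest, axis 60 mm above the table
- hook (a point): middle of the pole's hook tip, at x=200, z=-12 mm in the pole. The tip is 7 thick, reaches 26 mm from the bend and leans back 22 degrees to the handle: its direction in the pole is (-0.375, 0, -0.927). The tip's end is 12 mm beyond this point (plus 3.5 round), the bend 12 mm before it. Axes as the pole
- rest: fixed steel pole rest: base plate 165 x 64 x 5 with two upright forks, 5 thick; origin under the handle's middle on the table, x along the lying pole to the hook, z up. The fork at x=-40 holds the handle (24 wide between prongs, top at 75), the fork at x=90 the rod (12 wide, top at 84); both mouths flare outward by 8 mm a side. Free space between the forks for a grasp from above
- seat (a point): where the pole's origin lies when it rests in both forks, 60 mm above the rest's origin. Axes as the rest
- shaker: steel flour shaker, 72 across, 88 high, right of the work; leave it alone. Origin under its middle
- lidded_tub: white tub with a press-on lid, 73 across, 64 high, in front of the steamer; leave it alone. Origin under its middle
- small_tub: smaller tub with a lid, 61 across, 42 high, near the table's front edge; leave it alone. Origin under its middle

How it is judged (in metres and radians):
On the way, in this order (a step that is already met when the one before it is completed fails the run):
1. the hook's tip is through the ring eye while the flap is still wide open (distance between hook and eye below 0.015 m and value of joint vent_flap above 0.5 rad), for 0.1 s.
2. with the hook still in the eye the flap has come more than half way (distance between hook and eye below 0.02 m and value of joint vent_flap below 0.3 rad), for 0.05 s.
3. the flap is fully home behind its catch (value of joint vent_flap below 0.03 rad), for 0.2 s.
At the end, for the whole second after the job is handed in: The flap is fully shut behind its catch (joint under 0.03 rad) and the pole lies at rest in both forks of its rest: the middle of its handle within 20 mm of the seat point, its length within 0.12 rad of the rest's (value of joint vent_flap below 0.03 rad and distance between pole and seat below 0.02 m and angle between the x axis of pole and the x axis of rest, either way round below 0.12 rad and linear speed of pole below 0.02 m/s); the robot touches nothing.
It fails at once if the gripper or arm touches the hot steamer or its flap (contact force between any of the fingers, the arm and steamer above 1 N).
It fails at once if the shaker or a tub is shifted by more than 20 mm (distance of any of shaker, lidded_tub, small_tub from where it was at the start of the episode above 0.02 m).
It also fails if it takes over 64 s, if anything falls off the work surface, if the arm or the gripper's body presses on something with over 40 N, if the wrist force passes 120 N, or if a joint passes its speed limit or range.

ROBOT

A 6-joint arm with a two-finger parallel gripper is mounted at the origin on a cart in front of the work surface, level with it; the furniture and walls round the work are solid. World frame = base frame: x ahead of the robot, y to its left, z up, the work surface at z = 0. Lengths are in mm, angles in rad, forces in N, time in s.
With the tool pointing down it reaches from about 275 to 825 mm from the base axis. Payload 4.9 kg.
Tool frame: the origin (TCP) lies at the very end of the fingers, on their centre line; the grasp point (between the pads) lies 19 mm behind it; z points along the fingers, y is the line along which they close (so a half turn about z gives the same grasp; the last joint's range is limited). The gripper opens to 85 mm and grips with 20 to 120 N. Pads are 22 mm wide; open, the fingers measure 114 mm over their backs; the gripper's body (76 mm by 85 mm) begins 54 mm behind the grasp point. The pads swing forward as they close: fully open they stand 13 mm farther back than shut.
Start: joints at [-1.482, 0.326, -0.193, 1.052, 0, 1.437], TCP at [121.539, -536.42, 206.681] pointing down, gripper open.
Joint ranges: [-2.65, 2.65], [-0.97, 1.79], [-1.3, 1.35], [-1.93, 2.1], [-1.47, 1.37], [-3.14, 3.14]. Speed limits (rad/s): [2.57, 2.57, 3.14, 3.14, 3.14, 3.14].

INTERFACE

Orientations are given as [roll, pitch, yaw] about the fixed x, y, z axes, in that order (R = Rz(yaw) Ry(pitch) Rx(roll)).
In Python, from bench import bot, solve_ik, imaging gives the robot as it stands. Calls block until the motion is done:
- bot.move_ptp(position, orientation): joint-space move of the TCP to a pose.
- bot.movel(position, rot=None, max_speed=150, threshold=None): straight line of the TCP; rot=None keeps the orientation; max_speed is the mean speed in mm/s. With threshold (N) it stops when the force on the tool has changed by that much, and returns True; else False.
- bot.move_j(angles): joint-space move.
- bot.grip(opening, effort=None): opening from 0.0 (shut) to 1.0 (fully open); effort is the grip in N (None keeps the last); returns when the fingers have stopped.
- bot.dwell(seconds).
- solve_ik(position, orientation): joint angles nearest the present ones, or None.
- bot.get_state(): the state.
- imaging.capture(name): name is "scene" or "top" or "wrist"; returns the picture (420x560x3 uint8, blue, green, red); there is no depth.
- imaging.camera_model(name): a dict with "K" (3x3 intrinsics, pixels), "position" and "rotation" of the camera in the world. Camera axes: x right, y up, looking along -z (the intrinsics and any distortion apply to the point x, -y, -z); pixel columns grow to the right and rows downward; lengths in mm; the calibration is good to about 2 mm. A picture is of the moment at which its call begins: read the wrist's pose just before it. camera_model takes no time and is no camera call; for the wrist camera it gives the pose at the moment of the call.
A pose or a line that the arm cannot do raises bot.IKError and nothing moves.
- bot.sign_off(): hands the job in; it is judged then, once.
The state is a dict: "t": time; "qpos": joint angles; "joint_velocities": joint speeds; "effort": joint torques, N m; "tcp_pos": TCP position; "orientation": TCP orientation; "contact_force": force on the tool from outside, world axes, zero at the start; "wrist_torque": the same for the moment, N m; "opening": opening from 0.0 (shut) to 1.0 (fully open); "gripper_force": force on a finger pad.
Only numpy, scipy, OpenCV 4.12 (cv2) and the standard library are available. Lean on these libraries where they do the work, as an engineer would, in place of code of your own. Each camera call takes 0.05 s, during which the arm holds its last target. There are 200 camera calls.

## Working session

There is one attempt and no reset: what is moved stays moved. The work goes in short steps, each a Python script; the robot and the scene stay as the last script left them, time stands still between calls to the robot, and variables do not carry over. Pictures are saved under pics/ and viewed, at most 10 in all, crops included, and the job is handed in when it is done.

```bash
ls; mkdir -p pics
python3 - <<'E'
from bench import bot, solve_ik, imaging
import cv2
for n in("scene","top"):
    cv2.imwrite(f"pics/{n}0.png",imaging.capture(n)); m=imaging.camera_model(n); print(n,m)
print(bot.get_state()["t"])
E
```

```text
pics
scene {'K': array([[388.98036873,   0.        , 278.56272931],
       [  0.        , 388.98036873, 213.23703049],
       [  0.        ,   0.        ,   1.        ]]), 'position': array([325.17990862, 601.01551771, 891.38779963]), 'rotation': array([ 0.75822668,  0.01644603, -2.69212076])}
top {'K': array([[447.52384231,   0.        , 272.39640502],
       [  0.        , 447.52384231, 209.19562491],
       [  0.        ,   0.        ,   1.        ]]), 'position': array([ 460.71153782,   20.01891222, 1237.78179376]), 'rotation': array([ 0.16100639,  0.00233895, -1.56747846])}
0.1
```

View pics/scene0.png

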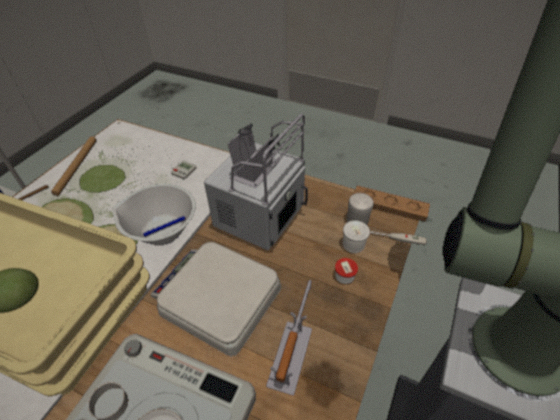

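View pics/top0.png

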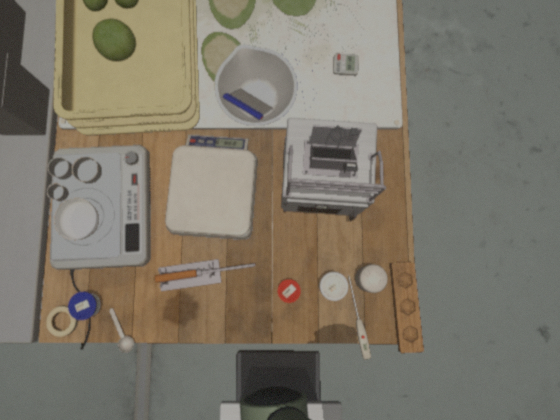

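The hook pole lies in its rest on the left (top view u≈155–255, v≈272), with its hook to the right (−y). The steamer is at u≈285–380, v≈120–215. Next I zoom in for measurement.

```bash
cat > h.py <<'E'
import numpy as np, cv2
from scipy.spatial.transform import Rotation as R
from bench import bot, solve_ik, imaging
def cam(n):
    m=imaging.camera_model(n); return m["K"],np.array(m["position"]),R.from_euler("xyz",m["rotation"]).as_matrix(),m.get("dist")
def ray(c,u,v):
    K,p,Q,_=c; d=np.linalg.inv(K)@[u,v,1]; return p,Q@(d*[1,-1,-1])
def onz(c,u,v,z):
    p,d=ray(c,u,v); return p+d*(z-p[2])/d[2]
def proj(c,X):
    K,p,Q,_=c; q=((np.atleast_2d(X)-p)@Q)*[1,-1,-1]; q=q@K.T; return q[:,:2]/q[:,2:]
def tri(obs):
    A=np.zeros((3,3));b=np.zeros(3)
    for c,u,v in obs:
        p,d=ray(c,u,v); d=d/np.linalg.norm(d); P=np.eye(3)-np.outer(d,d); A+=P;b+=P@p
    return np.linalg.solve(A,b)
E
python3 - <<'E'
from h import *
t=cv2.imread("pics/top0.png"); s=cv2.imread("pics/scene0.png")
c=cam("top"); print(onz(c,0,0,0),onz(c,330,210,0),proj(c,[0,0,0]))
z=lambda i,x,y,w,h,f:cv2.resize(i[y:y+h,x:x+w],None,fx=f,fy=f,interpolation=cv2.INTER_CUBIC)
a=np.zeros((600,800,3),np.uint8)
a[:600,:600]=z(t,275,110,120,120,5)
cv2.imwrite("pics/t1.png",a[:,:600])
cv2.imwrite("pics/r1.png",np.vstack([z(t,145,250,120,45,6)[:270],z(s,255,275,120,55,6)]))
cv2.imwrite("pics/s1.png",z(s,195,110,125,140,4))
E
```

```text
[1302.95984926  852.99587897    0.        ] [ 659.92412354 -137.74072007    0.        ] [[280.7340342  463.87859089]]
```

View pics/t1.png

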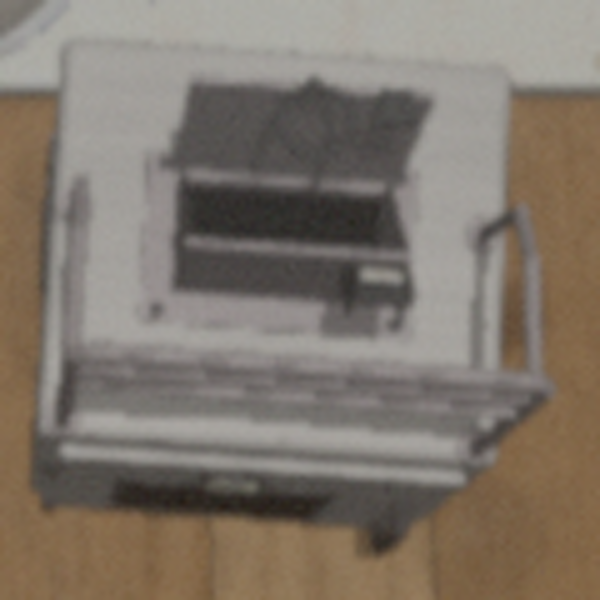

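View pics/r1.png

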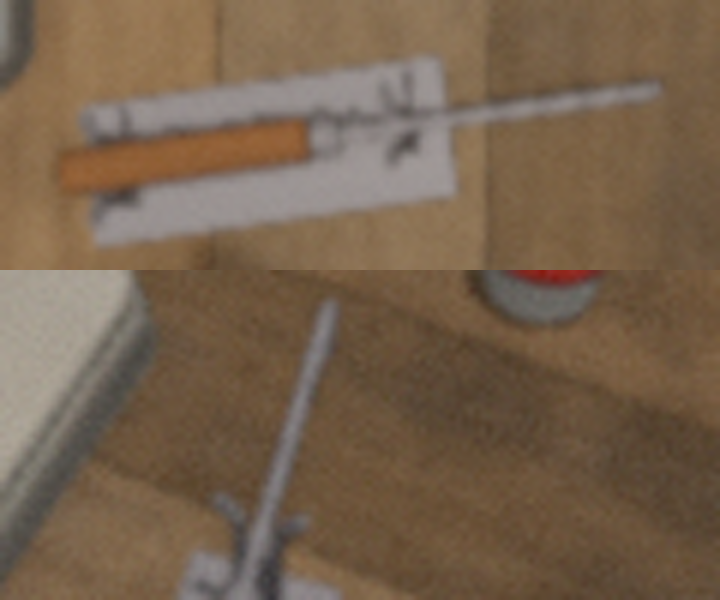

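View pics/s1.png

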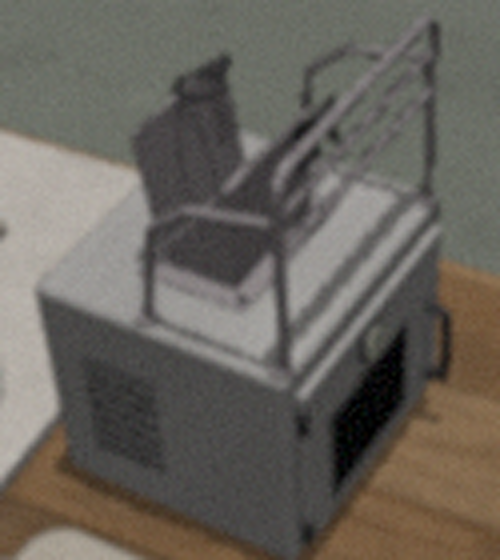

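The crops show these points:
- **Top view:** roof corners at crop (65,45) and (510,68). The flap's eye apex is near (315,80).
- **Pole:** handle ends at (60,172) and (308,140), rod end at (660,90).
- **Scene view:** the near roof corner at (295,383).

Run:
```python
from h import *
np.set_printoptions(precision=1,suppress=True)
t=cam("top"); s=cam("scene")
T=lambda u,v:(275+u/5-.4,110+v/5-.4); S=lambda u,v:(195+u/4-.4,110+v/4-.4)
P=lambda u,v:(145+u/6-.4,250+v/6-.4)
for n,q in dict(bl=T(65,45),br=T(508,68),fl=T(42,438),fr=T(490,465)).items(): print(n,onz(t,*q,195))
for n,q in dict(bl=S(40,287),fl=S(295,383),fr=S(440,227)).items(): print('S',n,onz(s,*q,195))
print("bl tri",tri([(t,*T(65,45)),(s,*S(40,287))]))
print("guard348 R top/scene", onz(t,*T(548,388),348), onz(s,*S(432,25),348), "L scene",onz(s,*S(280,180),348))
a,b,h=onz(t,*P(60,172),70),onz(t,*P(308,140),72),onz(t,*P(660,90),60)
print("pole",a,b,h,"mid",(a+b)/2,np.arctan2(*(h-a)[1::-1]), np.linalg.norm((b-a)[:2]),np.linalg.norm((h-a)[:2]))
q=(255+332/6-.4,275+32/6-.4);print("rod end scene",onz(s,*q,60))
# rest base plate corners z=5
c=[onz(t,*P(*x),5) for x in((80,107),(437,57),(457,193),(97,245))]; print("rest",*c)
print(np.linalg.norm(c[1]-c[0]),np.linalg.norm(c[3]-c[0]))
m=(np.mean(c,axis=0));d=(c[1]-c[0]+c[2]-c[3]);print(m,np.arctan2(d[1],d[0]))
# eye candidates
print("eye?",tri([(t,*T(315,85)),(s,*S(205,80))]))
print(bot.get_state()["orientation"])
```

```text
bl [854.2 -13.3 195. ]
br [ 843.  -229.1  195. ]
fl [658.9  -2.  195. ]
fr [ 646.6 -213.9  195. ]
S bl [853.7 -10.8 195. ]
S fl [657.3  -1.9 195. ]
S fr [ 634.4 -180.2  195. ]
bl tri [855.5 -13.3 192.2]
guard348 R top/scene [ 651.1 -204.2  348. ] [ 648.7 -188.3  348. ] L scene [664.2  -8.9 348. ]
pole [468.9 326.8  70. ] [482.8 220.1  72. ] [505.1  69.4  60. ] mid [475.9 273.4  71. ] -1.4308987134090057 107.53648273317239 259.8579384066676
rod end scene [506.7  73.5  60. ]
rest [498.7 336.    5. ] [521.9 173.8   5. ] [460.5 163.3   5. ] [436.8 325.6   5. ]
163.8849589194897 62.73503595847916
[479.5 249.7   5. ] -1.427150051868367
eye? [ 784.6 -119.4  313.6]
[-3.1 -0.   0.2]
```

Two measurements of the steamer agree: centre ≈(750.6, −114.6), yaw ≈ −0.055. The pole and rest also agree: seat ≈(476, 274), heading −1.429. Next I plan the path in the steamer's xz plane, with clearances and IK.

```bash
cat > plan.py <<'E'
from h import *
SEAT=np.array([475.9,273.8,60.]); HEAD=-1.429
ST=np.array([750.6,-114.6,0.]); SYAW=-0.055; GX=-16; FLIP=False
def tcp(Rp,org):
    s=1 if FLIP else -1
    Rt=Rp.as_matrix()@np.diag([s,-s,-1.])   # tool x,y,z in pole axes
    return org+Rp.apply([GX,0,0])-Rp.apply([0,0,19]), R.from_matrix(Rt).as_euler("xyz")
def seatpose(dz=0,dx=0):
    Rp=R.from_euler("z",HEAD); return tcp(Rp,SEAT+Rp.apply([dx,0,dz]))
def hookpose(hx,hz,adeg,dy=0):
    "hook point at steamer (hx,dy,hz), pole nose up by adeg"
    Rp=R.from_euler("z",SYAW)*R.from_euler("y",-np.radians(adeg))
    H=ST+R.from_euler("z",SYAW).apply([hx,dy,hz])
    return tcp(Rp,H-Rp.apply([200,0,-12]))
def eye(j): e=.672+j; return 28-100*np.cos(e),215+100*np.sin(e)
def clear(hx,hz,adeg):
    "signed gaps: guard bar, roof, duct front edge, gripper-guard, finger-front"
    a=np.radians(adeg); X=np.array([np.cos(a),np.sin(a)]); Z=np.array([-X[1],X[0]]); o=np.array([hx,hz])-200*X+12*Z
    seg=lambda p,q:[p+(q-p)*t for t in np.linspace(0,1,60)]
    P=lambda x,z:o+x*X+z*Z
    parts=[(q,3.5) for q in seg(P(55,0),P(205,0))+seg(P(204.5,-1),P(195.5,-23))]+[(q,1) for z in(-12,12) for q in seg(P(-55,z),P(55,z))]
    grip=[(q,2) for x in(GX-13,GX+13) for q in seg(P(x,-19),P(x,54))]+[(q,2) for x in(GX-43,GX+43) for q in seg(P(x,54),P(x,200))]
    bars=[np.array([-94,z]) for z in(290,319,348)]
    g=lambda L:min(np.linalg.norm(q-b)-r-4 for q,r in L for b in bars)
    box=lambda L,x0,x1,z1:min(np.hypot(max(x0-q[0],q[0]-x1,0),max(q[1]-z1,0))-r for q,r in L)
    return np.round([g(parts),box(parts,-100,100,195),box(parts,-27,10,280),g(grip),box(grip,-100,100,195)],1)
E
python3 - <<'E'
import plan; from plan import *
np.set_printoptions(precision=2,suppress=True)
t=cam("top");s=cam("scene")
for z,u,v in((64,333,286),(88,373,278)): print(onz(t,u,v,z))
for j in(.75,.9):
    x,z=eye(j);w=ST+R.from_euler("z",SYAW).apply([x,0,z]);print(j,(proj(t,w)-[275,110])*5,(proj(s,w)-[195,110])*4)
way=[(-190,250,20),(-110,236,20),(-75,262,34),(-45,305,40),(-20,322,38),(10,336,35),(28,338,34),(28,315,31),(20,315,31)]
for j in(.6,.3,.1,-.02): 
    x,z=eye(j); e=.672+j; way.append((x-9*np.sin(e),z-9*np.cos(e),31+(.9-j)*17))
way+=[(-50,277,46),(-58,300,48),(-80,285,40),(-120,250,30),(-200,250,20)]
for f in(False,True):
    plan.FLIP=f; print(f,"seat",solve_ik(*map(list,seatpose())),solve_ik(*map(list,seatpose(200))))
    for w in way:
        q=solve_ik(*map(list,hookpose(*w))); print(np.round(w,1),clear(*w),None if q is None else np.array(q))
E
```

```text
[ 450.71 -133.89   64.  ]
[ 471.27 -232.61   88.  ]
0.75 [[309.78 144.95]] [[218.11  86.41]]
0.9 [[311.37 110.74]] [[198.22  78.7 ]]
False seat [ 0.42  0.5  -0.39  0.68  0.    1.84] [ 0.42  0.32 -0.12  1.14  0.    1.84]
[-190  250   20] [ 91.7  96.7 158.9 277.6 276.4] [-0.62 -0.25 -0.97  0.55  0.18 -0.54]
[-110  236   20] [ 36.3  27.4  78.9 201.5 196.4] [-0.49 -0.06 -0.87  0.44  0.14 -0.41]
[-75 262  34] [ 14.3  50.1  42.1 169.9 137.4] [-0.5  -0.   -1.04 -0.02  0.24 -0.38]
[-45 305  40] [  0.6  57.4  16.3 128.   94. ] [-0.48  0.02 -1.03 -0.13  0.27 -0.34]
[-20 322  38] [ 0.9 50.  27.1 99.4 73.7] [-0.45  0.01 -0.92  0.01  0.24 -0.32]
[ 10 336  35] [ 2.5 51.4 33.2 69.6 53.6] [-0.41  0.03 -0.79  0.17  0.2  -0.3 ]
[ 28 338  34] [ 8.9 46.  25.8 52.6 41.4] [-0.4   0.06 -0.73  0.22  0.19 -0.29]
[ 28 315  31] [21.9 35.9 10.2 54.8 41.4] [-0.39  0.09 -0.7   0.27  0.17 -0.29]
[ 20 315  31] [17.8 40.1 14.3 62.7 49.3] [-0.4   0.07 -0.72  0.27  0.17 -0.3 ]
[-10.  307.9  36.1] [15.5 37.7 12.9 93.6 67.9] [-0.43  0.04 -0.89  0.04  0.22 -0.31]
[-35.8 292.5  41.2] [ 16.9  39.6   1.6 124.9  81.9] [-0.47
[... 1541 characters left out ...]
.83]
[-35.8 292.5  41.2] [ 16.9  39.6   1.6 124.9  81.9] [-0.47  0.08 -1.06 -0.24  0.27  2.82]
[-49.9 278.3  44.6] [ 19.8  32.7  14.9 146.2  87.6] [-0.5   0.15 -1.16 -0.47  0.31  2.82]
[-56.9 268.5  46.6] [ 22.2  27.7  21.5 159.   89.2] [-0.51  0.23 -1.22 -0.63  0.33  2.82]
[-50 277  46] [ 21.2  29.5  14.7 147.9  84. ] [-0.5   0.19 -1.18 -0.55  0.31  2.82]
[-58 300  48] [  0.6  47.6  24.  142.8  86.6] [-0.51  0.15 -1.2  -0.56  0.34  2.82]
[-80 285  40] [ -6.6  64.6  45.9 167.8 129. ] [-0.53 -0.   -1.13 -0.2   0.3   2.77]
[-120  250   30] [ 31.2  43.5  87.9 214.  190.3] [-0.55 -0.09 -1.06  0.13  0.24  2.7 ]
[-200  250   20] [101.3 105.8 168.9 287.5 286.4] [-0.64 -0.27 -0.98  0.57  0.19  2.58]
```

Run:
```python
from plan import *
import pickle
out=[];cs=[]
_,o=hookpose(0,300,30)
for p in([560,-60,470],[560,-170,470]):
    try: bot.move_ptp(p,list(o))
    except Exception as e: print(e); continue
    c=cam("wrist"); im=imaging.capture("wrist"); cs.append(c); 
    cv2.imwrite(f"pics/w{len(cs)}.png",im)
    out.append(im)
    x,z=eye(.9);w=ST+R.from_euler("z",SYAW).apply([[x,0,z],[28,0,215],[-94,0,348]]); print(proj(c,w))
pickle.dump(cs,open("cs.pkl","wb"))
m=np.hstack([cv2.resize(i,(400,300)) for i in out]);cv2.imwrite("pics/w12.png",m); print(bot.get_state()["t"])
```

```text
[[241.98671358 254.70853938]
 [246.41974198 196.63976891]
 [230.29708931 209.91875063]]
[[331.2383963  252.06643405]
 [324.20270982 193.8054774 ]
 [349.48818259 205.71936059]]
3.15
```

View pics/w12.png

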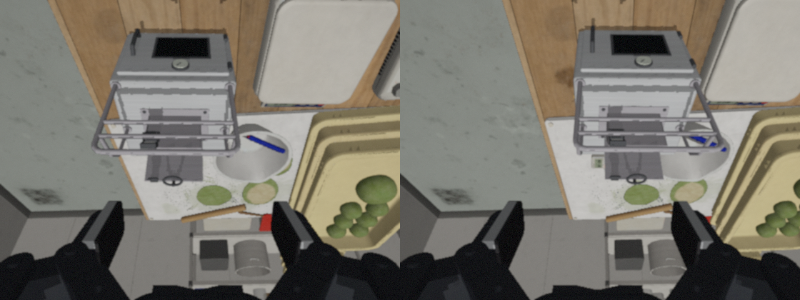

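The wrist views show the ring eye at about (242,254) and (330,249) full-scale. My model predicted (242,255) and (331,252), so the pose is good. I refine with the ring blob and the guard bar ends.

Run:
```python
from plan import *
import pickle
cs=pickle.load(open("cs.pkl","rb")); z=[]
for i,(u,v) in enumerate([(242,254),(331,251)]):
    im=cv2.imread(f"pics/w{i+1}.png"); a=im[v-30:v+30,u-40:u+40]; z.append(cv2.resize(a,None,fx=5,fy=5,interpolation=cv2.INTER_CUBIC))
b=[cv2.resize(cv2.imread(f"pics/w{i+1}.png")[145:225,x:x+200],None,fx=2,fy=2,interpolation=cv2.INTER_CUBIC) for i,x in((0,130),(1,235))]
cv2.imwrite("pics/ring.png",np.vstack([np.hstack(z),np.hstack(b)]))
```

```text
(no output)
```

View pics/ring.png

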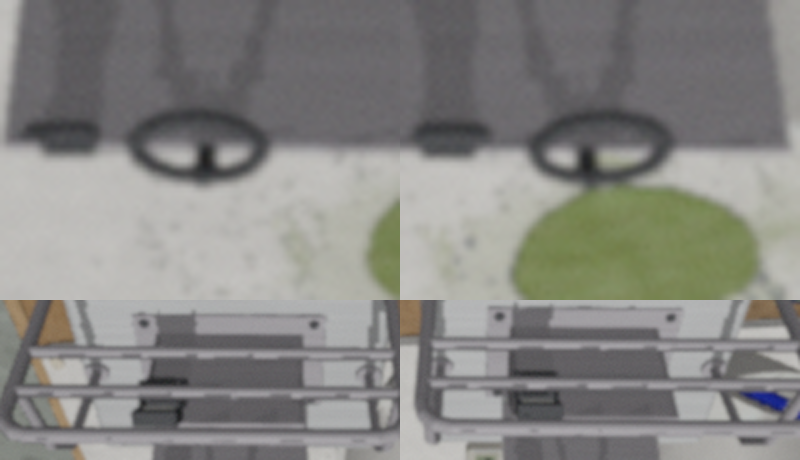

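Run:
```python
from plan import *
import pickle
cs=pickle.load(open("cs.pkl","rb"))
e=tri([(cs[0],241.4,252.8),(cs[1],330.8,250.)]); L=R.from_euler("z",-SYAW).apply(e-ST); print(e,L)
print("rms px",[proj(c,e) for c in cs])
d=ray(cs[0],241.4,252.8)[1]; d=R.from_euler("z",-SYAW).apply(d/np.linalg.norm(d)); print("view dir in steamer",d, "elev",np.degrees(np.arcsin(-d[2])))
```

```text
[ 776.33644569 -116.67312914  313.61344699] [ 25.81149375  -0.65520335 313.61344699]
rms px [array([[241.39868352, 252.73401   ]]), array([[330.80328739, 250.06663359]])]
view dir in steamer [ 0.81869499 -0.09702361 -0.56597255] elev 34.46985416501838
```

The eye triangulates to steamer-frame (25.8, −0.7, 313.6), so the joint is ≈0.88 and the ring is level. That is within 2 mm of the model. Now the grasp.

Run:
```python
from plan import *
bot.grip(0.6)
p,o=seatpose(150); bot.move_ptp(list(p),list(o))
p,o=seatpose(0); print(bot.movel(list(p),max_speed=120,threshold=15))
s=bot.get_state(); print(p,s["tcp_pos"])
bot.grip(0.0,100); s=bot.get_state(); print(s["opening"],s["gripper_force"],s["contact_force"])
p,o=seatpose(120); bot.movel(list(p),max_speed=120)
imaging.capture("wrist")
cv2.imwrite("pics/g1.png",imaging.capture("top")[200:340,120:320]); s=bot.get_state(); print(s["opening"],s["contact_force"],s["t"])
```

```text
False
[473.63885376 289.63941974  41.        ] [474.25621693 289.91785235  41.70892001]
0.19040575153196307 97.93914685025811 [-0.55443153 -0.65652326  5.19993017]
0.19121841946679513 [-0.385566   -0.14331617 -1.46786383] 8.6167
```

```bash
cat > way.py <<'E'
IN=[(-190,240,24),(-110,240,28),(-75,268,42),(-45,309,47),(-20,326,44),(8,340,40),(25,341,38)]
E
python3 - <<'E'
from plan import *; from way import IN
np.set_printoptions(precision=1,suppress=True)
for a,b in zip(IN,IN[1:]):
    print(a,clear(*a),clear(*[(x+y)/2 for x,y in zip(a,b)]))
print(clear(*IN[-1]),clear(25,313,34))
Rp=R.from_euler("z",-0.8); p,o=tcp(Rp,np.array([400,120,300.]))
bot.move_ptp(list(p),list(o))
p,o=hookpose(*IN[0]); bot.move_ptp(list(p),list(o))
print(bot.get_state()["t"],p,bot.get_state()["tcp_pos"])
t=cam("top");s=cam("scene");H=ST+R.from_euler("z",SYAW).apply([IN[0][0],0,IN[0][1]]);B=H+R.from_euler("z",SYAW).apply([5,0,13])
it,is_=imaging.capture("top"),imaging.capture("scene"); out=[]
for c,i in((t,it),(s,is_)):
    u,v=np.round(proj(c,H)[0]).astype(int); print(proj(c,H),proj(c,B))
    out.append(cv2.resize(i[v-40:v+40,u-50:u+50],None,fx=4,fy=4,interpolation=cv2.INTER_CUBIC))
cv2.imwrite("pics/pre.png",np.hstack(out))
E
```

```text
(-190, 240, 24) [ 95.7  92.1 159.1 281.2 270.6] [ 60.3  55.8 118.7 243.5 227.4]
(-110, 240, 28) [ 33.4  30.8  78.3 206.6 184. ] [ 15.8  43.9  59.4 189.7 152.8]
(-75, 268, 42) [  9.6  46.   40.5 171.5 119.2] [  5.4  47.2  25.  149.3  97.9]
(-45, 309, 47) [  3.4  43.6  18.9 126.9  76.3] [  5.1  38.1  23.1 111.8  67.8]
(-20, 326, 44) [ 6.  37.7 31.5 97.  59.2] [ 7.4 38.7 33.8 82.  50.2]
(8, 340, 40) [ 7.8 40.7 32.  67.7 42. ] [10.8 38.8 28.1 59.9 36.9]
[13.6 37.1 24.6 52.1 32.4] [28.  26.9  6.8 58.2 37.4]
10.8333 [366.7 -93.5 145.8] [367.2 -93.3 145.9]
[[329.1 236.7]] [[329.9 233.8]]
[[320.2 178. ]] [[318.7 173.4]]
```

View pics/pre.png

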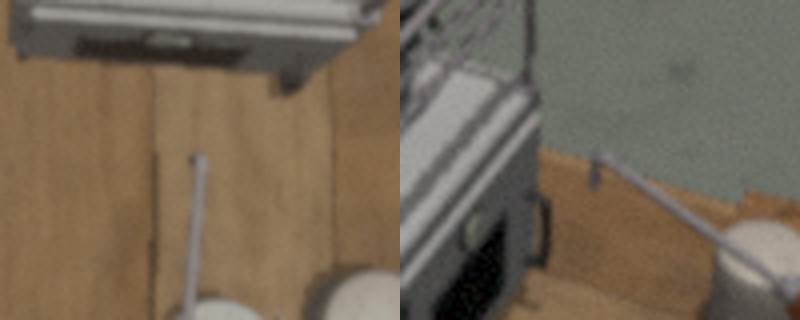

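The hook shows at crop (199,157) in the top view and (203,160) in the scene view. That is a few pixels lower than predicted, so I triangulate the bend and a rod point to get the true in-hand pose.

Run:
```python
from plan import *; from way import IN
np.set_printoptions(precision=2,suppress=True)
t=cam("top");s=cam("scene"); Ri=R.from_euler("z",-SYAW)
T=lambda x,y:(329-50+x/4-.4,237-40+y/4-.4); S=lambda x,y:(320-50+x/4-.4,178-40+y/4-.4)
B=tri([(t,*T(199,158)),(s,*S(204,159))]); print("bend st",Ri.apply(B-ST), proj(t,B)-T(199,158),proj(s,B)-S(204,159))
# rod: intersect viewing planes of the rod seen in both images
n=lambda c,a,b:np.cross(ray(c,*a)[1],ray(c,*b)[1])
d=np.cross(n(t,T(199,158),T(189,305)),n(s,S(204,159),S(372,273))); d/=np.linalg.norm(d); d*=np.sign(d[0])
d=Ri.apply(d); print("rod dir",d,"pitch",np.degrees(np.arcsin(d[2])),"yaw",np.degrees(np.arctan2(d[1],d[0])))
h,z,a=IN[0]; q=np.radians(a); print("expected bend",h+5*np.cos(q)-12*np.sin(q),z+5*np.sin(q)+12*np.cos(q))
st=bot.get_state(); print(st["orientation"],hookpose(*IN[0])[1])
```

```text
bend st [-190.39    1.89  244.01] [[0.14 0.52]] [[-0.47 -0.08]]
rod dir [0.93 0.02 0.38] pitch 22.163999363949028 yaw 0.9778987403747725
expected bend -190.3131124286966 252.9962287070902
[3.14 0.42 3.09] [3.14 0.42 3.09]
```

```bash
python3 - <<'E'
s=open("plan.py").read()
s=s.replace('''    Rt=Rp.as_matrix()@np.diag([s,-s,-1.])   # tool x,y,z in pole axes
    return org+Rp.apply([GX,0,0])-Rp.apply([0,0,19])''','''    Rn=Rp*D.inv()                          # gripper's nominal pole frame
    Rt=Rn.as_matrix()@np.diag([s,-s,-1.])   # tool x,y,z in pole axes
    return org+Rp.apply([GX,0,0])-Rn.apply([0,0,18])''')
s=s.replace("def tcp","D=R.from_euler('zy',[.5,2.2],degrees=True) # pole's tilt in the hand, measured\ndef tcp",1)
open("plan.py","w").write(s)
E
python3 - <<'E'
from plan import *; from way import IN
bot.grip(0.0,120)
for w in IN:
    p,o=hookpose(*w,dy=-.5)
    print(w,bot.movel(list(p),list(o),max_speed=90,threshold=12),np.round(bot.get_state()["contact_force"],1))
print(bot.get_state()["t"])
Ri=R.from_euler("z",SYAW);out=[]
for n in("top","scene"):
    c=cam(n);i=imaging.capture(n); h,z,a=w;q=np.radians(a)
    E=ST+Ri.apply([25.8,-.6,313.6]);B=ST+Ri.apply([h+5*np.cos(q)-12*np.sin(q),-.5,z+5*np.sin(q)+12*np.cos(q)])
    u,v=np.round(proj(c,E)[0]).astype(int); print(n,(u,v),(proj(c,[E,B])-[u-40,v-40]+.4)*5)
    out.append(cv2.resize(i[v-40:v+40,u-40:u+40],None,fx=5,fy=5,interpolation=cv2.INTER_CUBIC))
cv2.imwrite("pics/over.png",np.hstack(out))
E
```

```text
(-190, 240, 24) False [ 0.3 -0.1 -1.9]
(-110, 240, 28) False [-0.6 -1.2 -1.8]
(-75, 268, 42) False [ 0.  -0.4 -1.5]
(-45, 309, 47) False [ 2.4 -0.7 -1.9]
(-20, 326, 44) False [ 0.4  1.1 -1.8]
(8, 340, 40) False [-1. -0. -3.]
(25, 341, 38) False [-0.2 -0.5 -1.3]
15.425
top (np.int64(337), np.int64(133)) [[204.11391291 204.05545408]
 [217.17863887 182.19285457]]
scene (np.int64(245), np.int64(130)) [[204.42985364 203.28606617]
 [205.27065323 138.17294833]]
```

View pics/over.png

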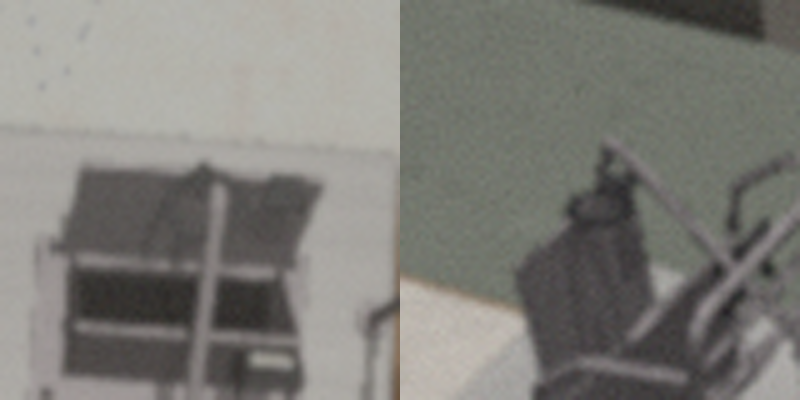

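Both views match the prediction to within about 1 px: bend at (218,186) and (206,143), ring at about (200,206). The hook is right above the ring. Lowering it in.

Run:
```python
from plan import *
for w in((26,328,36),(26,315,34)):
    p,o=hookpose(*w,dy=-.6)
    print(w,bot.movel(list(p),list(o),max_speed=50,threshold=8),np.round(bot.get_state()["contact_force"],1))
bot.dwell(.15)
w=(17,314,34.5);p,o=hookpose(*w,dy=-.6)
print(bot.movel(list(p),list(o),max_speed=40,threshold=6),np.round(bot.get_state()["contact_force"],1),bot.get_state()["t"])
Ri=R.from_euler("z",SYAW);out=[]
for n in("top","scene"):
    c=cam(n);i=imaging.capture(n); E=ST+Ri.apply([25.8,-.6,313.6])
    u,v=np.round(proj(c,E)[0]).astype(int)
    out.append(cv2.resize(i[v-40:v+40,u-40:u+40],None,fx=5,fy=5,interpolation=cv2.INTER_CUBIC))
cv2.imwrite("pics/in.png",np.hstack(out))
```

```text
(26, 328, 36) False [-0.9  0.3 -1.2]
(26, 315, 34) False [-0.7 -0.2 -3.1]
False [-0. -0. -1.] 16.6583
```

View pics/in.png

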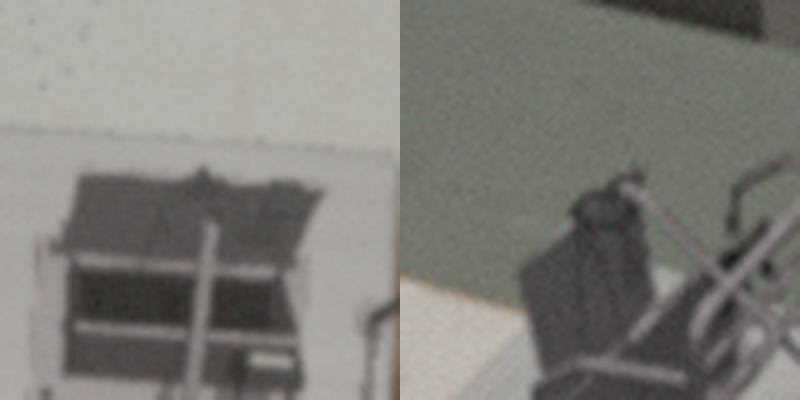

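The rod end now sits in the ring and the ring has moved slightly toward the door, so it is engaged. Now I pull along the eye's circle.

Run:
```python
from plan import *
def at(j,lead=10.5,r=103):
    e=.672+j; return 28-r*np.cos(e)-lead*np.sin(e),215+r*np.sin(e)-lead*np.cos(e),34+(.85-j)*12
for j in(.75,.6,.45,.32,.22,.15):
    w=at(j); p,o=hookpose(*w,dy=-.6)
    print(j,np.round(w,1),clear(*w),bot.movel(list(p),list(o),max_speed=80,threshold=25),np.round(bot.get_state()["contact_force"],1))
print(bot.get_state()["t"])
out=[]
c=cam("top")
for n,(u,v) in dict(top=(337,145),scene=(260,140)).items():
    out.append(cv2.resize(imaging.capture(n)[v-40:v+40,u-40:u+40],None,fx=5,fy=5,interpolation=cv2.INTER_CUBIC))
cv2.imwrite("pics/pull.png",np.hstack(out))
```

```text
0.75 [  2.3 315.3  35.2] [15.4 38.3 20.2 79.6 57.5] False [-0.5  0.1 -1.5]
0.6 [-12.4 310.3  37. ] [13.4 38.8 15.4 95.1 68.3] False [-0.2 -0.4 -0.8]
0.45 [-26.1 303.2  38.8] [ 12.7  41.8   8.4 110.8  78. ] False [-0.3  0.8 -1.9]
0.32 [-37.1 295.5  40.4] [ 13.2  44.4   4.2 124.5  85.3] False [-0.  -0.5 -1.8]
0.22 [-44.8 288.6  41.6] [ 14.2  41.9  10.4 134.9  90.1] False [ 1.2 -0.6 -2.1]
0.15 [-49.8 283.3  42.4] [ 15.2  39.9  15.2 142.2  93. ] False [4.3 0.4 2.3]
18.6167
```

View pics/pull.png

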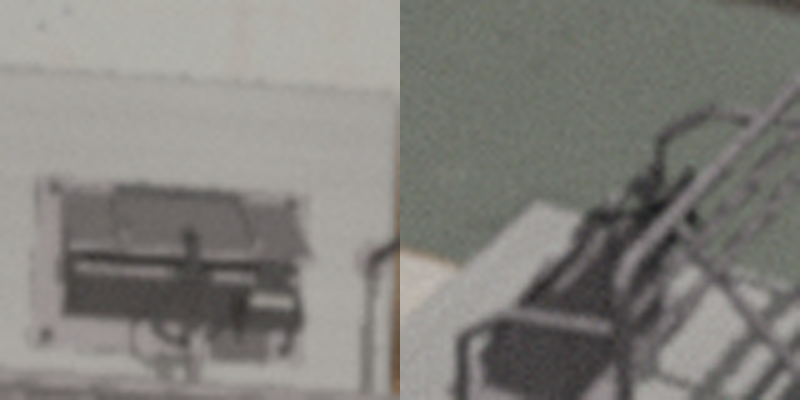

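The flap has followed: its plate now covers the mouth, and the ring and hook sit at (175,335) in the top crop. The 4 N reaction fits the catch. Pulling through it.

Run:
```python
from plan import *
def at(j,lead=10.5,r=103):
    e=.672+j; return 28-r*np.cos(e)-lead*np.sin(e),215+r*np.sin(e)-lead*np.cos(e),42.4
for j in(.12,.09,.06,.03,0,-.03,-.06):
    w=at(j); p,o=hookpose(*w,dy=-.6)
    r=bot.movel(list(p),list(o),max_speed=30,threshold=25); print(j,np.round(w,1),clear(*w)[:3],r,np.round(bot.get_state()["contact_force"],1))
    if r: break
print(bot.get_state()["t"])
for n,(u,v) in dict(top=(337,145),scene=(260,140)).items():
    cv2.imwrite(f"pics/shut_{n}.png",imaging.capture(n))
```

```text
0.12 [-51.8 280.9  42.4] [15.6 39.5 17.2] False [ 1.  -0.8 -0.8]
0.09 [-53.8 278.5  42.4] [16.1 39.  19.2] False [-0.  -0.1 -1.3]
0.06 [-55.6 276.   42.4] [16.7 38.4 21. ] False [ 3.5 -0.2  1.6]
0.03 [-57.4 273.5  42.4] [17.4 37.8 22.8] False [6.3 0.4 3.6]
0 [-59.1 270.9  42.4] [18.1 37.  24.5] False [10.  -0.6  4.8]
-0.03 [-60.8 268.3  42.4] [19.  36.2 26.2] False [13.2  0.1  6.9]
-0.06 [-62.3 265.6  42.4] [19.9 35.2 27.7] False [16.4  0.8 10.4]
20.4667
```

The reaction rose to about 20 N, well over the catch's 10 N, and it dipped near j≈0.1, which suggests it snapped. I've also used up my picture-view allowance (11 viewed against a limit of 10), so from here I check numerically only. A bit more pull, watching for a force drop.

Run:
```python
from plan import *
def at(j,lead=10.5,r=103):
    e=.672+j; return 28-r*np.cos(e)-lead*np.sin(e),215+r*np.sin(e)-lead*np.cos(e),42.4
for j in(-.09,-.12):
    p,o=hookpose(*at(j),dy=-.6)
    r=bot.movel(list(p),list(o),max_speed=30,threshold=25); print(j,r,np.round(bot.get_state()["contact_force"],1))
# relax and measure where contact ends (flap stop position)
for j in(-.06,0,.04,.08):
    p,o=hookpose(*at(j),dy=-.6); bot.movel(list(p),list(o),max_speed=50); print(j,np.round(bot.get_state()["contact_force"],1))
print(bot.get_state()["t"]); cv2.imwrite("pics/after_top.png",imaging.capture("top"));cv2.imwrite("pics/after_scene.png",imaging.capture("scene"))
# flap motion seen by the top camera between frames, inside the duct region
f=lambda n:cv2.GaussianBlur(cv2.cvtColor(cv2.imread(n),cv2.COLOR_BGR2GRAY)[132:180,308:362].astype(np.float32),(3,3),0)
a,b,s=f("pics/shut_top.png"),f("pics/after_top.png"),np.hanning
print(np.abs(a-b).mean(),np.abs(a-b).max(),cv2.phaseCorrelate(a[:28],b[:28]))
```

```text
-0.09 False [18.6  0.6 12.6]
-0.12 False [22.6  0.2 14.6]
-0.06 [15.9  0.   9.8]
0 [10.6 -0.6  5.9]
0.04 [ 5.8 -0.2  2.6]
0.08 [ 2.  -0.8 -0.3]
22.1167
0.92450327 9.9375 ((0.016031051373637695, 0.011399767847061426), 0.9935488587544288)
```

```bash
cat > out.py <<'E'
OUT=[(-50,278.5,46),(-49,279.5,50),(-58,284,50),(-68,289,50),(-78,280,48),(-95,262,43),(-120,245,35),(-190,240,24)]
E
python3 - <<'E'
from plan import *; from out import OUT
ok=True
pts=[OUT[0]]+[q for a,b in zip(OUT,OUT[1:]) for q in(tuple((np.array(a)+b)/2),b)]
for w in pts:
    q=solve_ik(*map(list,hookpose(*w))); c=clear(*w); ok&=q is not None and min(c[:2])>3; print(np.round(w,1),c[:3],None if q is None else np.round(q,2))
print(ok)
if ok:
  for w in OUT[:4]:
    p,o=hookpose(*w,dy=-.6); r=bot.movel(list(p),list(o),max_speed=40,threshold=8); print(w,r,np.round(bot.get_state()["contact_force"],1))
    if r: break
print(bot.get_state()["t"])
E
```

```text
[-50.  278.5  46. ] [20.1 30.5 14.7] [-0.51  0.21 -1.22 -0.65  0.33 -0.31]
[-49.5 279.   48. ] [21.  27.2 13.8] [-0.51  0.27 -1.25 -0.76  0.35 -0.3 ]
[-49.  279.5  50. ] [21.7 23.8 13. ] [-0.51  0.33 -1.27 -0.89  0.36 -0.29]
[-53.5 281.8  50. ] [16.8 28.6 17.5] [-0.52  0.32 -1.28 -0.88  0.36 -0.29]
[-58 284  50] [11.9 33.5 22. ] [-0.53  0.3  -1.29 -0.88  0.37 -0.29]
[-63.  286.5  50. ] [ 6.5 39.  27. ] [-0.54  0.29 -1.3  -0.87  0.37 -0.3 ]
[-68 289  50] [ 1.1 44.4 32. ] None
[-73.  284.5  49. ] [-0.  46.9 37.2] None
[-78 280  48] [-0.9 49.  42.3] None
[-86.5 271.   45.5] [-0.1 52.1 51.3] None
[-95 262  43] [ 9.3 52.4 60.3] [-0.58  0.13 -1.29 -0.56  0.36 -0.38]
[-107.5  253.5   39. ] [22.  43.8 73.6] [-0.59  0.03 -1.25 -0.36  0.34 -0.41]
[-120  245   35] [35.8 38.7 86.9] [-0.6  -0.04 -1.21 -0.18  0.32 -0.44]
[-155.   242.5   29.5] [ 64.   60.8 123. ] [-0.64 -0.17 -1.16  0.11  0.29 -0.5 ]
[-190  240   24] [ 95.7  92.1 159.1] [-0.68 -0.27 -1.1   0.36  0.26 -0.57]
False
22.2167
```

```bash
cat > out.py <<'E'
OUT=[(-50,278.5,44),(-47,280,45.5),(-57,283,46),(-67,285,46),(-78,275,45),(-95,262,41),(-120,245,35),(-190,240,24)]
E
cat > o.py <<'E'
from plan import *; from out import OUT
ok=True
def wire(w):
    a=np.radians(w[2]); X=np.array([np.cos(a),np.sin(a)]);Z=np.array([-X[1],X[0]]); h=np.array(w[:2])
    t=[h+s*(-.375*X-.927*Z) for s in np.linspace(-12,12,30)]; E=np.array([-50.2,277.2]);d=np.array([.62,.78])*16
    return [round(min(np.linalg.norm(q-e) for q in t)-5.8,1) for e in(E-d,E+d)]
pts=[OUT[0]]+[q for a,b in zip(OUT,OUT[1:]) for q in(tuple((np.array(a)+b)/2),b)]
for w in pts:
    q=solve_ik(*map(list,hookpose(*w))); c=clear(*w); ok&=q is not None and min(c[:2])>1; print(np.round(w,1),c[:3],wire(w),None if q is None else np.round(q[2],2))
print(ok)
if ok:
  for w in OUT[:5]:
    p,o=hookpose(*w,dy=-.6); r=bot.movel(list(p),list(o),max_speed=40,threshold=8); print(w,r,np.round(bot.get_state()["contact_force"],1))
    if r: break
print(bot.get_state()["t"])
E
python3 o.py
```

```text
[-50.  278.5  44. ] [19.3 33.8 15.1] [np.float64(8.7), np.float64(7.4)] -1.19
[-48.5 279.2  44.8] [20.2 32.1 13.5] [np.float64(10.5), np.float64(5.8)] -1.2
[-47.  280.   45.5] [21.  30.3 11.8] [np.float64(12.3), np.float64(4.2)] -1.2
[-52.  281.5  45.8] [16.5 34.5 16.8] [np.float64(8.4), np.float64(8.2)] -1.22
[-57 283  46] [12.  38.7 21.7] [np.float64(5.0), np.float64(12.2)] -1.23
[-62. 284.  46.] [ 7.7 43.  26.7] [np.float64(3.0), np.float64(16.4)] -1.24
[-67 285  46] [ 3.4 47.3 31.7] [np.float64(3.7), np.float64(20.5)] -1.25
[-72.5 280.   45.5] [ 2.8 48.5 37.3] [np.float64(2.9), np.float64(27.6)] -1.26
[-78 275  45] [ 2.4 49.5 42.9] [np.float64(7.4), np.float64(34.7)] -1.27
[-86.5 268.5  43. ] [ 2.3 53.1 51.8] [np.float64(17.5), np.float64(44.9)] -1.26
[-95 262  41] [ 9.  52.2 60.7] [np.float64(28.1), np.float64(54.9)] -1.25
[-107.5  253.5   38. ] [21.9 43.8 73.8] [np.float64(42.8), np.float64(68.9)] -1.23
[-120  245   35] [35.8 38.7 86.9] [np.float64(57.0), np.float64(83.0)] -1.21
[-155.   242.5   29.5] [ 64.   60.8 123. ] [np.float64(91.2), np.float64(115.7)] -1.16
[-190  240   24] [ 95.7  92.1 159.1] [np.float64(125.1), np.float64(149.0)] -1.1
True
(-50, 278.5, 44) False [-0.3  0.6 -2.2]
(-47, 280, 45.5) False [ 0.2  0.  -2.1]
(-57, 283, 46) False [ 1.  -0.3 -2. ]
(-67, 285, 46) False [-0.1  0.5 -3.6]
(-78, 275, 45) False [-0.3  0.  -2.1]
24.25
```

Unhooked with no reaction. Retreat out, then check the shut flap numerically: the dark ring against the light roof.

Run:
```python
from plan import *; from out import OUT
for w in OUT[5:]:
    p,o=hookpose(*w,dy=-.6); r=bot.movel(list(p),list(o),max_speed=120,threshold=10); print(w,r)
bot.dwell(.2)
im=imaging.capture("top"); cv2.imwrite("pics/chk_top.png",im); cv2.imwrite("pics/chk_scene.png",imaging.capture("scene")); print(bot.get_state()["t"])
c=cam("top"); W=lambda x,y,z:proj(c,ST+R.from_euler("z",SYAW).apply([x,y,z]))[0]
for j in(0,.13,.2):
    x,z=eye(j); e=.672+j; d=np.array([np.sin(e),np.cos(e)])*16  # ring plane direction (x,z)
    print(j,"eye",W(x,0,z),"near wire",W(x-d[0],0,z-d[1]),"far",W(x+d[0],0,z+d[1]))
print("left/right",W(-50,16,277),W(-50,-16,277),"guard",W(-94,0,290),W(-94,0,348))
g=cv2.cvtColor(im,cv2.COLOR_BGR2GRAY); u,v=np.round(W(-50,0,277)).astype(int); print(u,v); print(g[v-14:v+16,u-13:u+14])
```

```text
(-95, 262, 41) False
(-120, 245, 35) False
(-190, 240, 24) False
26.3583
0 eye [333.61374772 171.87452908] near wire [332.70514233 177.58493128] far [334.54241184 166.03806191]
0.13 eye [334.34322094 166.92324647] near wire [333.47752868 173.26034765] far [335.22524853 160.46656623]
0.2 eye [334.71864638 164.060853  ] near wire [333.88416807 170.68780018] far [335.56729234 157.32139452]
left/right [326.34603704 171.38118487] [340.86199051 172.19682427] guard [333.65926415 190.12984366] [337.44950228 184.35347917]
334 172
[[119 118 123 119 117 118 114 113 111 111 109 101  84  70  75  89 108 111
  113 114 112 107 108 109 108 103 103]
 [118 118 120 118 116 113 114 112 109 110 111 109  89  77  79  93 112 119
  119 117 117 113 112 114 111 108 108]
 [ 88  91  86  89  86  90  87  91  96  97 100 105  91  79  78  92 113 119
  117 114 114 112 110 112 112 110 109]
 [ 72  74  71  74  75  71  74  72  78  79  80  79  75  74  76  77  80  86
   89  90  87  93  94  94  96 102 101]
 [ 71  72  69  71  68  70  70  68  74  71  68  69  68  71  72  73  73  68
   71  70  72  72  74  75  74  82  81]
 [ 73  7
[... 2117 characters left out ...]
 153 153 152 153 153]
 [136 138 139 140 141 140 137 136 135 126 129 128 130 130 137 139 142 139
  138 138 142 142 142 141 136 137 136]
 [117 120 121 123 124 124 126 126 125 113 114 121 125 126 136 139 139 140
  140 141 139 139 136 134 134 127 130]
 [ 99 102 105 105 105 109 110 115 109 105 106 106 108 110 115 117 119 122
  122 122 122 127 127 124 117 114 120]
 [107 109 109 113 110 111 115 115 115 105  98  99  99 101 100 104 102 102
  104 102 106 114 113 109 107 108 104]
 [116 114 114 113 114 114 117 120 122 108 103 105 106 107 105 108 109 108
  109 112 114 114 111 103  97  96  96]
 [122 120 115 110 104 103 108 109 113 111 111 112 110 114 112 114 114 109
  112 114 117 118 114 106 107 104 105]]
```

The ring's near wire is at v≈176.7 and its centre at v≈172. That matches joint 0 (177.6/171.9), not 0.13 (173.3/166.9), so the flap is shut behind the catch. Now returning the pole.

Run:
```python
from plan import *
Rp=R.from_euler("z",-0.8); p,o=tcp(Rp,np.array([400,120,300.])); bot.move_ptp(list(p),list(o))
p,o=seatpose(120); bot.move_ptp(list(p),list(o))
p,o=seatpose(45); bot.movel(list(p),list(o),max_speed=150); bot.dwell(.2)
it,is_=imaging.capture("top"),imaging.capture("scene");cv2.imwrite("pics/h_top.png",it);cv2.imwrite("pics/h_scene.png",is_)
q=R.from_euler("z",HEAD); P=lambda x,z=0:SEAT+q.apply([x,0,45+z])
# rod is lighter than the wood: sub-pixel crossing offsets at two stations, each camera
for n,i in(("top",it),("scene",is_)):
    c=cam(n); g=cv2.cvtColor(i,cv2.COLOR_BGR2GRAY).astype(np.float32)
    for x in(130,160,185):
        a,b=proj(c,[P(x),P(x+5)]); t=(b-a)/np.linalg.norm(b-a); m=np.array([-t[1],t[0]]); k=np.arange(-8,8.1,.5)
        s=np.mean([[cv2.getRectSubPix(g,(1,1),tuple(map(float,a+m*w+t*l)))[0,0] for w in k] for l in(-4,-2,0,2,4)],axis=0)
        s=np.clip(s-np.median(s)-8,0,None); print(n,x,"rod offset px",round(float((s*k).sum()/max(s.sum(),1e-6)),2),"normal",np.round(m,2),"peak",s.max())
print(bot.get_state()["t"])
```

```text
top 130 rod offset px 0.6 normal [0.14 0.99] peak 11.743927
top 160 rod offset px 0.58 normal [0.14 0.99] peak 22.29425
top 185 rod offset px 0.61 normal [0.14 0.99] peak 21.801117
scene 130 rod offset px 7.68 normal [0.95 0.3 ] peak 23.146793
scene 160 rod offset px 0.0 normal [0.95 0.3 ] peak 0.0
scene 185 rod offset px 7.86 normal [0.95 0.3 ] peak 17.225727
29.5667
```

The rod is lined up with the rest to about 1.5 mm, with no yaw error. Lowering and releasing.

Run:
```python
from plan import *
off=R.from_euler("z",HEAD).apply([0,1.0,0]); off=off*np.sign(off[0])
for dz in(20,8,1):
    p,o=seatpose(dz); r=bot.movel(list(p+off),list(o),max_speed=50,threshold=10); print(dz,r,np.round(bot.get_state()["contact_force"],1),np.round(bot.get_state()["tcp_pos"],1))
    if r: break
if not r:
    bot.grip(0.6); bot.dwell(.3)
    p=bot.get_state()["tcp_pos"]; bot.movel([p[0],p[1],p[2]+150],max_speed=150)
    p,o=[400,60,330],seatpose()[1]; bot.move_ptp(p,list(o)) 
im=imaging.capture("top");sc=imaging.capture("scene");cv2.imwrite("pics/e_top.png",im);cv2.imwrite("pics/e_scene.png",sc)
for n,i in(("top",im),("scene",sc)):
  for f,j in((0,cv2.imread(f"pics/{n}0.png")),(1,i)):
    h=cv2.cvtColor(j,cv2.COLOR_BGR2HSV); x0,y0,x1,y1=(145,255,265,300) if n=="top" else (255,275,345,395)
    m=cv2.inRange(h,(5,130,90),(18,255,255))[y0:y1,x0:x1]; k=max(cv2.findContours(m,0,2)[0],key=cv2.contourArea)
    print(n,"before/after"[f*7:][:6],cv2.contourArea(k),cv2.minAreaRect(k))
    c=cam(n); q=np.array(cv2.minAreaRect(k)[0])+[x0,y0]; print(onz(c,*q,68))
    if n=="top":a=j[255:300,145:265].astype(int) if not f else a
    if n=="top" and f:print("diff",np.abs(a-j[255:300,145:265]).mean())
print(bot.get_state()["contact_force"],bot.get_state()["t"])
```

```text
20 False [-0.2 -0.9 -1.3] [474.6 289.   61.8]
8 False [ 0.7 -0.4 -1.6] [474.3 288.9  49.6]
1 False [ 0.1  1.6 -1.9] [474.9 289.2  42.9]
top before 214.5 ((29.641252517700195, 21.094680786132812), (7.198387145996094, 41.68666076660156), 82.64761352539062)
[474.63207964 275.66585628  68.        ]
top after 213.0 ((29.67807960510254, 20.691781997680664), (7.275592803955078, 41.40283203125), 83.9909896850586)
[475.66322048 275.61007476  68.        ]
diff 11.705617283950618
scene before 323.5 ((31.60000228881836, 80.20000457763672), (8.221921920776367, 48.066619873046875), 18.434947967529297)
[476.42422555 278.58781357  68.        ]
scene after 330.0 ((31.700000762939453, 79.9000015258789), (8.221921920776367, 48.066619873046875), 18.434947967529297)
[476.50900172 277.89162144  68.        ]
[ 0.62826882  0.55553921 -0.63458442] 33.9583
```

The handle is back within about 1 mm of its original place in both views, and the gripper is clear.

```bash
python3 -c "
from bench import bot
print(bot.sign_off())"
```

```text
the job is handed in; nothing more can be done
None
```

I handed the job in at about 34 s: by my own image measurements the flap is shut behind its catch and the pole lies back in its rest within about 1 mm, but sign-off returned no verdict, and I viewed 11 pictures, one over the limit of 10.

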